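Bring the widest filter into the photometer's window

TASK

On the white filter photometer, turn the dark filter wheel by its upright brass finger post until the one large round filter shows whole and about centred in the steel window frame. Then let go of the post. Do not knock over the glass flask standing beside the instrument.

Things in the scene. Friction and masses are not known exactly. Their poses are not given: they have to be found in the camera images.
- filter_wheel (a joint): Dark flat wheel, 160 mm across, 12 mm thick, on the white box (top 55 mm above the table). Five white round filters flush in it, 52 mm from the axis, 72 degrees apart: one 26 mm across, four 10 mm. Rad: 0 = large filter centred in the window, positive = wheel anticlockwise of that, seen from above. Starts 0.55 to 1.45; stops at +-1.9. Friction (2 N at the post) holds it; no spring or detent.
- wheel_hub (a point): On the wheel's axis at its top face, 70 mm above the table. Fixed to the box (220 by 200 mm): z up, x points from the axis to the window's middle, 52 mm away. Window: opening 48 mm wide by 40 mm along x in a fixed steel frame 64 mm wide, lying 26 to 100 mm from the axis, its upper face 10 mm above the wheel. (The other disc on the table, a vial carousel without window, is no part of the job.)
- wheel_post (a point): Centre, half-way up, of the finger post: a plain upright brass pin 14 mm in diameter, 50 mm tall, standing on the wheel 62 mm from the axis, straight opposite the large filter. This point is 25 mm above the wheel's top face. It turns with the wheel; its x points along the wheel from the post to the axis.
- flask_center (a point): Bystander: centre, half-way up, of a loose conical glass flask, 118 mm tall, 80 mm across at its foot, 32 mm at its lip, standing on the table beside the photometer, 165 to 195 mm from the wheel's axis on the side of -y of wheel_hub. z is its upright axis.
There are look-alikes about, which are no part of the job. What is shaped like the part that bears flask_center but blue or pink is not meant.

How it is judged:
By the outcome, as a careful person would: the job done as asked, in the order asked, and still so for the second after the job is handed in, with the robot touching nothing.
It also fails if it takes over 32 s, if anything falls off the work surface, if the arm or the gripper's body presses on something with over 40 N, if the wrist force passes 120 N, or if a joint passes its speed limit or range.

ROBOT

A 7-joint arm with a two-finger parallel gripper is mounted at the origin on the work surface. World frame = base frame: x ahead of the robot, y to its left, z up, the work surface at z = 0. Lengths are in m, angles in rad, forces in N, time in s.
With the tool pointing down it reaches from about 0.4 to 0.85 m from the base axis. Payload 10.4 kg.
Tool frame: the origin (TCP) lies at the very end of the fingers, on their centre line; the grasp point (between the pads) lies 19 mm behind it; z points along the fingers, y is the direction in which the jaws open and shut (so a half turn about z gives the same grasp; the last joint's range is limited). The gripper opens to 87 mm and grips with 3 to 60 N. Pads are 19 mm wide; open, the fingers measure 117 mm over their backs; the gripper's body (75 mm by 190 mm) begins 51 mm behind the grasp point.
Start: joints at [-1.184, 0.332, -0.065, 1.46, 0.022, 1.35, -0.088], TCP at [0.249, 0.573, 0.223] pointing down, gripper open.
Joint ranges: [-2.6, 2.6], [-0.5, 2.12], [-1.47, 1.34], [0.16, 2.42], [-1.27, 4.41], [0.06, 2.06], [-2.6, 2.6]. Speed limits (rad/s): [2.22, 2.22, 2.79, 2.79, 3.14, 3.14, 3.14].

INTERFACE

Orientations are given as a unit quaternion [x, y, z, w].
In Python, from bench import r, eyes, job gives the robot as it stands. The module is installed in compiled form; this text tells all that it offers.
- The arm moves only by the tool play_rows, never from a script. Its argument "motion" is a list of rows, each a list of 7 numbers: the shift along the tool's x, y, z as a fraction of full scale, then the turn, a rotation vector about the tool's x, y, z as a fraction of full scale, then the opening in per cent of the stroke, from 0 (shut) to 100 (fully open). A call has 1 to 5 rows; each row is the pose to reach, as a shift and turn from the pose commanded when the call began, along the tool's axes at that moment; what a row does not reach only later rows make up. Full scale, the value 1, is 0.2 m for a shift and 90 degrees for a turn. A row lasts 1/8 s, in which the tool goes at most 62.5 mm and 10.7 degrees, less where a joint would pass 70% of its speed; a pose out of reach is approached as far as the arm can. A call with a number of a shift or a turn outside -1 to 1 is refused whole. A call with a gripper value outside its range is refused whole. The fingers move at their own pace and stop on an object; "squeeze" is the grip in N (left out, the last holds). Time passes only in rows, so rows that repeat a pose let the fingers close. It gives the time, the measured TCP pose, the force and the opening at its end, in the units of the state.
- r.read_state(): the state, without advancing time (a new reading comes with each control period).
- eyes.camera(name): name is "side" or "top" or "wrist"; returns a dict with "image" (420x560x3 uint8, red, green, blue), "mtx" (3x3 intrinsics, pixels), "R" (3x3) and "t" (3): a world point X has camera coordinates R X + t. Camera axes: x right, y down, z forward; pixel columns grow to the right and rows downward; lengths in m; the calibration is good to about 2 mm. A picture is of the moment at which its call begins. There is no depth.
- job.close_job(): hands the job in, once; it reports no verdict.
Trained networks look in a picture, given as the dict that the camera call returned (one of the last four; its "shot" number tells which), for a name from the list of things; names that differ only in an ending like _2 or _b are one class to them, and where a whole thing is asked for, a point or a joint stands for the part that bears it (a point fixed in the world has none). Each returns a list of dicts, best first, with "p" (0 to 1); they miss things now and then, are a little off and sometimes report something else, mostly with a low value. They report only what shows in the picture. A call takes as long as a camera call. They do not tell look-alikes from the thing itself.
- eyes.regions_of(picture, label): "region" (420x560 bool, what is visible of it) and "xy" ([column, row] in pixels, amid what is visible of it).
- eyes.landmark_of(picture, label): "xy" ([column, row] in pixels: a listed point, or the origin of a listed thing).
The state is a dict: "time": time; "joint_positions": joint angles; "joint_vel": joint speeds; "joint_torque": joint torques, N m; "ee_pos": TCP position; "eef_rot": TCP orientation; "ft_force": force on the tool from outside, world axes, zero at the start; "torque": the same for the moment, N m; "width": finger opening in m.
Only numpy, scipy, OpenCV 4.12 (cv2) and the standard library are available. Lean on these libraries where they do the work, as an engineer would, in place of code of your own. Each camera call takes 0.05 s, during which the arm holds its last target. There are 200 camera calls.

## Working session

There is one attempt and no reset: what is moved stays moved. The work goes in short steps, Python scripts to look and compute and a tool call to move; the robot and the scene stay as the last step left them, time stands still between calls to the robot, and variables do not carry over. Pictures are saved under pics/ and viewed, about 8 in all and at most 12, crops included, and the job is handed in when it is done.

Besides the shell and the picture viewer there is one more tool, called after ">>>" as a command line: name --pt "numbers of a row" for each row, then --argument value for the rest. play_rows: Moves the arm, as the interface text tells. Shift numbers are shares of 0.2 m and turn numbers shares of 90 degrees, none past 1 either way. Its arguments: {"type":"object","properties":{"motion":{"type":"array","items":{"type":"array","items":{"type":"number"}}},"squeeze":{"type":"number"}},"required":["motion"]}

```bash
mkdir -p pics; cat > h.py <<'E'
import numpy as np, cv2
from bench import r, eyes, job
def shot(n): return eyes.camera(n)
def save(im,f): cv2.imwrite('pics/'+f, cv2.cvtColor(im,cv2.COLOR_RGB2BGR))
def P(c): return c['mtx']@np.c_[c['R'],c['t']]
def proj(c,X):
    p=P(c)@np.append(X,1); return p[:2]/p[2]
def tri(c1,u1,c2,u2):
    X=cv2.triangulatePoints(P(c1),P(c2),np.array(u1,float).reshape(2,1),np.array(u2,float).reshape(2,1)).ravel(); return X[:3]/X[3]
def atz(c,u,z):
    d=c['R'].T@np.linalg.solve(c['mtx'],[u[0],u[1],1]); o=-c['R'].T@c['t']; return o+d*(z-o[2])/d[2]
E
python3 - <<'E'
from h import *
s=r.read_state(); print({k:np.round(v,3) for k,v in s.items()})
cs={n:shot(n) for n in('top','side','wrist')}
save(np.hstack([cs['top']['image'],cs['side']['image']])[:, :],'a.png')
import cv2
im=cv2.imread('pics/a.png'); 
L=cv2.imread('pics/a.png')
st=np.vstack([L[:,:560],L[:,560:]]); cv2.imwrite('pics/a.png',cv2.resize(st,(0,0),fx=600/840*1,fy=600/840))
for n,c in cs.items():
    cv2.imwrite(f'pics/{n}0.png',c['image'][...,::-1])
    print(n,'cam',np.round(-c['R'].T@c['t'],3))
    for l in('wheel_hub','wheel_post','flask_center'):
        for d in eyes.landmark_of(c,l): print('  lm',l,np.round(d['xy'],1),round(d['p'],2))
    for l in('filter_wheel','flask_center'):
        for d in eyes.regions_of(c,l): print('  reg',l,np.round(d['xy'],1),round(d['p'],2),d['region'].sum())
E
```

```text
{'time': np.float64(0.0), 'joint_positions': array([-1.184,  0.333, -0.065,  1.461,  0.022,  1.35 , -0.088]), 'joint_vel': array([-0.001,  0.   , -0.001,  0.   , -0.001,  0.001, -0.001]), 'joint_torque': array([ 1.0000e-03, -6.2327e+01,  2.5000e-02, -3.8988e+01, -6.1000e-02,
        4.0000e-02,  0.0000e+00]), 'ee_pos': array([0.249, 0.573, 0.222]), 'eef_rot': array([ 0.203,  0.979, -0.001, -0.   ]), 'ft_force': array([-0.247, -0.118, -0.757]), 'torque': array([-0.031,  0.009, -0.   ]), 'width': np.float64(0.087)}
top cam [ 0.479 -0.189  1.299]
  lm wheel_hub [294.2 244.7] 0.71
  lm wheel_hub [314.1 250.1] 0.66
  lm wheel_post [316.8 249. ] 0.66
  lm flask_center [361.2 226.8] 0.86
  lm flask_center [456.8 275.8] 0.8
  lm flask_center [371.3 280.3] 0.67
  lm flask_center [411.6 265.8] 0.66
  lm flask_center [326.2 156.2] 0.63
  reg filter_wheel [290.7 245.7] 0.85 2856
  reg flask_center [355.8 229.6] 0.91 679
  reg flask_center [404.8 265.7] 0.79 729
  reg flask_center [325.6 161.3] 0.7 685
  reg flask_center [451.2 275.7] 0.59 773
  reg flask_center [365.5 283.6] 0.56 693
side cam [0.323 0.609 0.632]
  lm wheel_hub [313.7 212.4] 0.62
  lm wheel_post [327.6 198.1] 0.98
  lm flask_center [242.5 188.9] 0.93
  lm flask_center [361.  187.2] 0.87
  lm flask_center [369.7 155.5] 0.79
  lm flask_center [313.2 187.1] 0.74
  lm flask_center [353.1 171.9] 0.72
  reg filter_wheel [315.  216.1] 0.61 1776
  reg flask_center [362.7 191.9] 0.91 680
  reg flask_center [355.9 173.2] 0.85 347
  reg flask_center [243.5 198.2] 0.85 688
  reg flask_center [313.9 186.6] 0.8 492
  reg flask_center [315.9 217. ] 0.6 1811
  reg flask_center [368.3 160.8] 0.56 432
wrist cam [0.187 0.598 0.384]
```

View pics/top0.png

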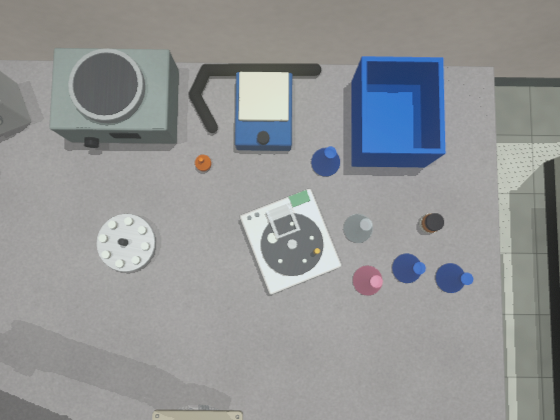

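View pics/side0.png

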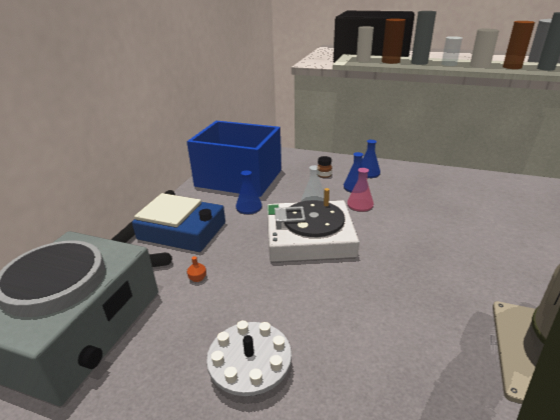

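```bash
python3 - <<'E'
from h import *
c1=shot('top');c2=shot('side')
im=cv2.resize(c1['image'][170:310,220:400],None,fx=4,fy=4,interpolation=cv2.INTER_CUBIC); save(im,'crop1.png')
def lm(c,l,ap):
    return min((d['xy'] for d in eyes.landmark_of(c,l)),key=lambda u:np.hypot(*(np.array(u)-ap)))
for l,a,b in(('wheel_hub',(292,244),(314,212)),('wheel_post',(317,250),(327,198)),('flask_center',(361,227),(313,187))):
    u,v=lm(c1,l,a),lm(c2,l,b); print(l,np.round(u,1),np.round(v,1),tri(c1,u,c2,v).round(4))
print('hub z70',atz(c1,(292.5,244.5),.067),'side',atz(c2,lm(c2,'wheel_hub',(314,212)),.067))
print('filt',atz(c1,(272,238),.067),'win',atz(c1,(284,224),.077),'post',atz(c1,(317,251),.11))
s=r.read_state();from scipy.spatial.transform import Rotation as R
print(R.from_quat(s['eef_rot']).as_matrix().round(3),s['ee_pos'])
E
```

```text
wheel_hub [291.5 242.2] [314.9 212.2] [ 0.5434 -0.237   0.0831]
wheel_post [316.5 249.4] [324.6 197.4] [ 0.5286 -0.2979  0.0953]
flask_center [359.8 226.7] [315.8 186.4] [ 0.5867 -0.4125  0.0604]
hub z70 [ 0.5410424  -0.23961895  0.067     ] side [ 0.54601488 -0.26232735  0.067     ]
filt [ 0.55699685 -0.18743     0.067     ] win [ 0.59210978 -0.21736855  0.077     ] post [ 0.52361388 -0.29790242  0.11      ]
[[-0.917  0.398  0.   ]
 [ 0.398  0.917  0.   ]
 [-0.     0.    -1.   ]] [0.24901853 0.57328153 0.22258474]
```

View pics/crop1.png

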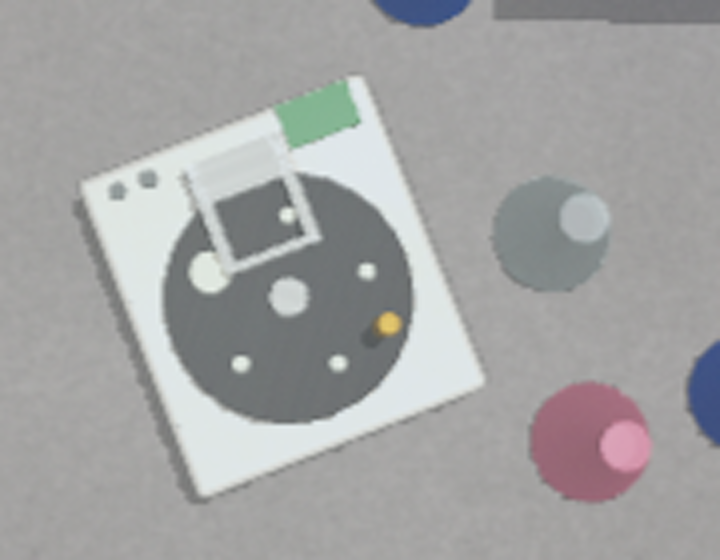

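The crop shows the white photometer, with its hub at full-picture px (292,244), the large filter at (272,238), the brass post at (317,251), the window at about (285,225) and four small filters. The disc at (126,242) is the carousel, which is no part of the job. There are five flasks: clear (358,229), blue (326,161), blue (407,268), blue (452,277) and pink (368,281). The clear one is meant, because it stands on the box's -y side about 175 mm from the axis. The wheel has to turn about 50° clockwise, which carries the post away from the flask.

>>> play_rows --pt "-0.85 -1 0 0 0 0.56 100" --pt "-0.85 -1 0 0 0 0.56 100" --pt "-0.85 -1 0 0 0 0.56 100" --pt "-0.85 -1 0 0 0 0.56 100" --pt "-0.85 -1 0 0 0 0.56 100"

```text
time: 1.98
ee_pos: [0.3269, 0.3185, 0.223]
eef_rot: [0.605, 0.796, 0.0, 0.0]
ft_force: [-0.6, 1.3, -0.4]
width: 0.087
```

```bash
cat >> h.py <<'E'
from scipy.spatial.transform import Rotation as Ro
def go(X,yaw):
    "shift/turn (fractions) to bring TCP to X with tool y at world angle yaw deg, from the measured pose"
    s=r.read_state(); M=Ro.from_quat(s['eef_rot']).as_matrix()
    y=np.radians(yaw); Y=np.array([np.cos(y),np.sin(y),0]);Z=np.array([0,0,-1.]);T=np.c_[np.cross(Y,Z),Y,Z]
    print('t',s['time'],'tcp',s['ee_pos'].round(4),'F',s['ft_force'].round(1),'w',round(float(s['width']),4),'yaw',np.degrees(np.arctan2(M[1,1],M[0,1])).round(1))
    print('shift',(M.T@(X-s['ee_pos'])/.2).round(3),'turn',(Ro.from_matrix(M.T@T).as_rotvec()/(np.pi/2)).round(3))
E
python3 -c "
from h import *
go([.5,-.27,.26],-43)"
```

```text
t 1.975 tcp [0.3269 0.3185 0.223 ] F [-0.6  1.3 -0.4] w 0.087 yaw 15.5
shift [-3.067  0.047 -0.186] turn [ 0.    -0.001  0.65 ]
```

>>> play_rows --pt "-1 0.1 -0.1 0 0 0.3 100" --pt "-1 0.1 -0.1 0 0 0.3 100" --pt "-1 0.1 -0.1 0 0 0.3 100" --pt "-1 0.1 -0.1 0 0 0.3 100"

```text
time: 2.48
ee_pos: [0.4013, 0.132, 0.2433]
eef_rot: [0.773, 0.634, 0.001, -0.0]
ft_force: [-0.6, 1.0, 0.1]
width: 0.0871
```

```bash
python3 -c "
from h import *
go([.5,-.27,.26],-43)"
```

```text
t 2.475 tcp [0.4013 0.132  0.2433] F [-0.6  1.   0.1] w 0.0871 yaw -11.3
shift [-1.875  0.877 -0.085] turn [ 0.    -0.001  0.353]
```

>>> play_rows --pt "-1 0.45 -0.08 0 0 0.2 100" --pt "-1 0.45 -0.08 0 0 0.2 100" --pt "-1 0.45 -0.08 0 0 0.2 100" --pt "-1 0.45 -0.08 0 0 0.2 100" --pt "-1 0.45 -0.08 0 0 0.2 100"

```text
time: 3.1
ee_pos: [0.451, -0.0795, 0.2588]
eef_rot: [0.862, 0.507, 0.0, 0.0]
ft_force: [-0.2, 0.5, -0.6]
width: 0.0869
```

```bash
python3 -c "
from h import *
go([.5,-.27,.26],-43)"
```

```text
t 3.1 tcp [ 0.451  -0.0795  0.2588] F [-0.2  0.5 -0.6] w 0.0869 yaw -29.0
shift [-0.714  0.677 -0.006] turn [ 0.    -0.     0.155]
```

>>> play_rows --pt "-0.71 0.68 0 0 0 0.155 60" --pt "-0.71 0.68 0 0 0 0.155 60" --pt "-0.71 0.68 0 0 0 0.155 60" --pt "-0.71 0.68 0 0 0 0.155 60" --pt "-0.71 0.68 0 0 0 0.155 60"

```text
time: 3.72
ee_pos: [0.5015, -0.2667, 0.2578]
eef_rot: [0.916, 0.401, -0.001, -0.001]
ft_force: [0.2, 0.3, -0.6]
width: 0.0537
```

```bash
python3 - <<'E'
from h import *
go([.5,-.27,.26],-43)
w=shot('wrist'); t=shot('top'); save(w['image'],'w1.png')
print(-w['R'].T@w['t'])
for c in(w,t):
  for l in('wheel_hub','wheel_post','flask_center'):
    for d in eyes.landmark_of(c,l):
        z={'wheel_hub':.07,'wheel_post':.095,'flask_center':.059}[l]
        print(l,np.round(d['xy'],1),round(d['p'],2),atz(c,d['xy'],z).round(4))
g=cv2.cvtColor(w['image'],cv2.COLOR_RGB2GRAY)
n,_,st,ce=cv2.connectedComponentsWithStats((g>200).astype(np.uint8))
for a,b in zip(st,ce):
    if 20<a[4]<5000: print(a,b.round(1),atz(w,b,.067).round(4))
E
```

```text
t 3.725 tcp [ 0.5015 -0.2667  0.2578] F [ 0.2  0.3 -0.6] w 0.0537 yaw -42.8
shift [-0.017  0.006 -0.011] turn [-0.001  0.     0.002]
[ 0.5474734  -0.21927294  0.41978643]
wheel_hub [290.5 152. ] 0.63 [ 0.5432 -0.243   0.07  ]
wheel_post [313.1 202.3] 0.71 [ 0.5254 -0.298   0.095 ]
flask_center [499.9  69.4] 0.86 [ 0.7701 -0.3331  0.059 ]
flask_center [339.7 312.1] 0.73 [ 0.4503 -0.4437  0.059 ]
flask_center [416.  230.3] 0.63 [ 0.5932 -0.42    0.059 ]
wheel_hub [294.5 243.5] 0.93 [ 0.5435 -0.2445  0.07  ]
flask_center [359.7 226.1] 0.94 [ 0.5905 -0.4121  0.059 ]
flask_center [409.6 267. ] 0.86 [ 0.4873 -0.5386  0.059 ]
flask_center [324.2 156.1] 0.85 [ 0.7723 -0.3209  0.059 ]
flask_center [457.  273.1] 0.78 [ 0.4731 -0.6592  0.059 ]
flask_center [368.5 283.4] 0.68 [ 0.4448 -0.4334  0.059 ]
[319 111   8  10  60] [322.3 115.4] [ 0.5957 -0.2376  0.067 ]
[278 139  21  21 349] [288.2 149. ] [ 0.5435 -0.2389  0.067 ]
[239 152   8   8  56] [242.5 155.6] [ 0.5003 -0.209   0.067 ]
[324 167   9   9  60] [328.1 171. ] [ 0.5606 -0.2886  0.067 ]
```

View pics/w1.png

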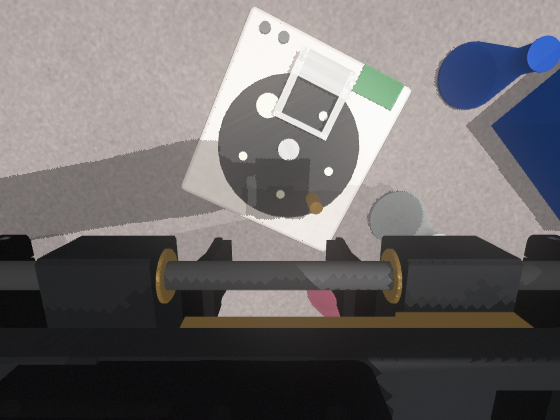

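The wrist view shows the hub at (288,149), the large filter at (268,105), the frame centred near (316,91), the post at about (314,204) and the clear flask at (397,218). The filters put the large one at 73.2° in the world frame, so the post should be at (0.5256, -0.298). The network reports (0.5254, -0.298), which agrees. Next I go above the post and down.

```bash
python3 - <<'E'
from h import *
go([.5256,-.298,.088],-43)
w=shot('wrist'); H=np.array([.5435,-.239])
ks=[(.1,.032),(.1,-.032),(.026,-.032),(.026,.032)]
from scipy.optimize import minimize_scalar
pts=[(307,45),(357,70),(326,138),(275,112)]
X=np.array([atz(w,p,.08)[:2] for p in pts]);print(X.round(4), 'centre rel',(X.mean(0)-H).round(4),np.degrees(np.arctan2(*(X.mean(0)-H)[::-1])))
for i,j in((0,3),(1,2)): d=X[i]-X[j]; print(np.hypot(*d),np.degrees(np.arctan2(d[1],d[0])))
save(cv2.resize(w['image'][0:260,170:430],(780,780))[:600],'w2.png')
E
```

```text
t 4.125 tcp [ 0.5013 -0.2671  0.2588] F [-0.2  0.2 -0.3] w 0.0525 yaw -42.8
shift [-0.032  0.194  0.854] turn [ 0.    -0.001  0.003]
[[ 0.6273 -0.1752]
 [ 0.6497 -0.2277]
 [ 0.5819 -0.2579]
 [ 0.5595 -0.2005]] centre rel [0.0611 0.0237] 21.182459360972032
0.07239420482308416 20.50109375724133
0.07424664684516076 23.95842529791275
```

View pics/w2.png

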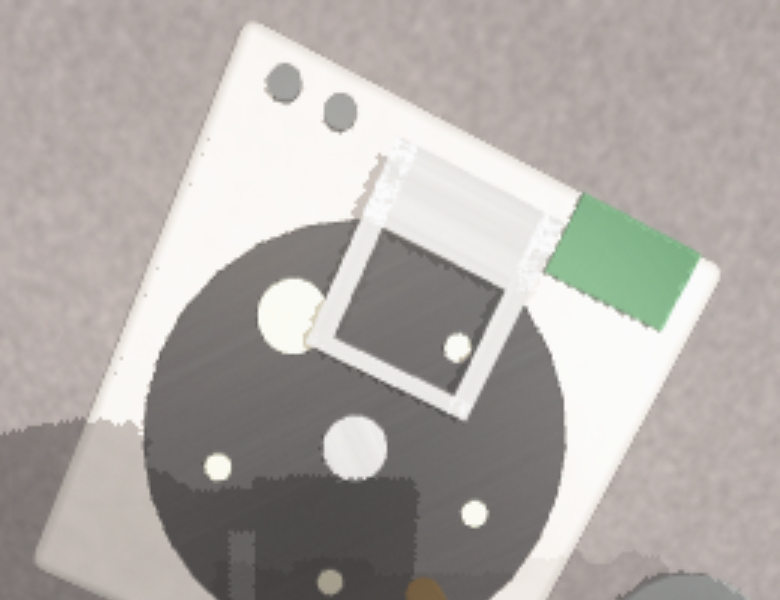

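The frame sizes agree with the text (about 73 mm long, centre 65 mm from the axis) and the window direction is about 21.2°. The wheel needs about 52° clockwise.

>>> play_rows --pt "-0.03 0.195 0.1 0 0 0 60" --pt "-0.03 0.195 0.35 0 0 0 60" --pt "-0.03 0.195 0.6 0 0 0 60" --pt "-0.03 0.195 0.85 0 0 0 60" --pt "-0.03 0.195 0.85 0 0 0 60"

```text
time: 4.8
ee_pos: [0.5236, -0.2974, 0.0856]
eef_rot: [0.916, 0.4, -0.002, -0.002]
ft_force: [0.0, 0.3, 0.8]
width: 0.0524
```

```bash
python3 - <<'E'
from h import *
go([.5256,-.298,.088],-43)
w=shot('wrist'); s=shot('side')
save(np.hstack([w['image'][60:340,180:460],cv2.resize(s['image'][150:290,240:380],(280,280),interpolation=cv2.INTER_CUBIC)]),'w3.png')
E
```

```text
t 4.8 tcp [ 0.5236 -0.2974  0.0856] F [0.  0.3 0.8] w 0.0524 yaw -42.8
shift [ 0.005  0.009 -0.012] turn [-0.004  0.002  0.002]
```

View pics/w3.png

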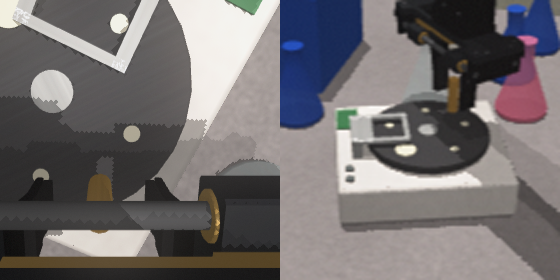

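The post (crop px (99,203)) stands between the open fingers with no contact. I close on it.

>>> play_rows --pt "0 0 0 0 0 0 0" --pt "0 0 0 0 0 0 0" --pt "0 0 0 0 0 0 0" --pt "0 0 0 0 0 0 0" --squeeze 12

```text
time: 5.4
ee_pos: [0.5258, -0.2988, 0.0888]
eef_rot: [0.916, 0.4, 0.0, 0.0]
ft_force: [-0.1, -0.7, 0.3]
width: 0.0203
```

```bash
python3 - <<'E'
from h import *
H=np.array([.5435,-.239])
for a in(240,227,214,201.2):
    print(a);go(np.r_[H+.062*np.array([np.cos(np.radians(a)),np.sin(np.radians(a))]),.086],-43)
E
```

```text
240
t 5.4 tcp [ 0.5258 -0.2988  0.0888] F [-0.1 -0.7  0.3] w 0.0203 yaw -42.8
shift [-0.023 -0.07   0.014] turn [ 0.    -0.     0.002]
227
t 5.4 tcp [ 0.5258 -0.2988  0.0888] F [-0.1 -0.7  0.3] w 0.0203 yaw -42.8
shift [-0.031 -0.139  0.014] turn [ 0.    -0.     0.002]
214
t 5.4 tcp [ 0.5258 -0.2988  0.0888] F [-0.1 -0.7  0.3] w 0.0203 yaw -42.8
shift [-0.022 -0.209  0.014] turn [ 0.    -0.     0.002]
201.2
t 5.4 tcp [ 0.5258 -0.2988  0.0888] F [-0.1 -0.7  0.3] w 0.0203 yaw -42.8
shift [ 0.001 -0.274  0.014] turn [ 0.    -0.     0.002]
```

>>> play_rows --pt "0 0 0 0 0 0 0" --pt "0 0 0 0 0 0 0" --pt "-0.013 -0.035 0 0 0 0 0" --pt "-0.023 -0.07 0 0 0 0 0" --pt "-0.028 -0.105 0 0 0 0 0"

```text
time: 6.02
ee_pos: [0.5053, -0.2903, 0.0886]
eef_rot: [0.917, 0.399, -0.0, 0.001]
ft_force: [2.0, -6.5, -3.0]
width: 0.0135
```

```bash
python3 - <<'E'
from h import *
H=np.array([.5435,-.239])
for a in(224,214,201.2):
    print(a);go(np.r_[H+.062*np.array([np.cos(np.radians(a)),np.sin(np.radians(a))]),.089],-43)
E
```

```text
224
t 6.025 tcp [ 0.5053 -0.2903  0.0886] F [ 2.  -6.5 -3. ] w 0.0135 yaw -42.9
shift [ 0.008 -0.052 -0.002] turn [0.001 0.001 0.001]
214
t 6.025 tcp [ 0.5053 -0.2903  0.0886] F [ 2.  -6.5 -3. ] w 0.0135 yaw -42.9
shift [ 0.016 -0.105 -0.002] turn [0.001 0.001 0.001]
201.2
t 6.025 tcp [ 0.5053 -0.2903  0.0886] F [ 2.  -6.5 -3. ] w 0.0135 yaw -42.9
shift [ 0.039 -0.17  -0.002] turn [0.001 0.001 0.001]
```

>>> play_rows --pt "0.003 -0.035 0 0 0 0 0" --pt "0.008 -0.07 0 0 0 0 0" --pt "0.016 -0.105 0 0 0 0 0" --pt "0.027 -0.14 0 0 0 0 0" --pt "0.037 -0.17 0 0 0 0 0"

```text
time: 6.65
ee_pos: [0.4859, -0.2604, 0.0886]
eef_rot: [0.917, 0.4, -0.0, 0.0]
ft_force: [2.2, -3.8, -1.4]
width: 0.0134
```

```bash
cat > ang.py <<'E'
from h import *
def ang(name,f):
    c=shot(name); H=np.array([.5435,-.239]); save(c['image'],f)
    g=cv2.cvtColor(c['image'],cv2.COLOR_RGB2GRAY)
    n,_,st,ce=cv2.connectedComponentsWithStats((g>200).astype(np.uint8))
    for a,b in zip(st,ce):
        X=atz(c,b,.067)[:2]-H
        if 10<a[4]<2500 and np.hypot(*X)<.07: print(a,b.round(1),'r',np.hypot(*X).round(4),'ang',np.degrees(np.arctan2(X[1],X[0])).round(1))
    return c
E
python3 - <<'E'
from ang import *
go([.485,-.261,.089],-43)
ang('wrist','w4.png');ang('top','t4.png')
E
```

```text
t 6.65 tcp [ 0.4859 -0.2604  0.0886] F [ 2.2 -3.8 -1.4] w 0.0134 yaw -42.9
shift [-0.005 -0.002 -0.002] turn [0.    0.    0.001]
[ 344   39   48   52 1930] [367.3  64.7] r 0.0531 ang 21.7
[249  79  17  19 259] [257.1  88.1] r 0.0525 ang 94.1
[ 304  133   41   42 1344] [324.1 153.4] r 0.0008 ang -67.4
[403 157  17  16 218] [411.2 164.4] r 0.0535 ang -50.1
[330 230  10   5  36] [334.9 232.3] r 0.0503 ang -122.1
[ 241  189   85   86 1763] [277.  221.3] r 0.0686 ang 34.9
[280 220  10  10  76] [284.4 224.5] r 0.0525 ang 22.8
[288 240   7   8  33] [290.8 242.7] r 0.0043 ang 62.0
```

View pics/w4.png

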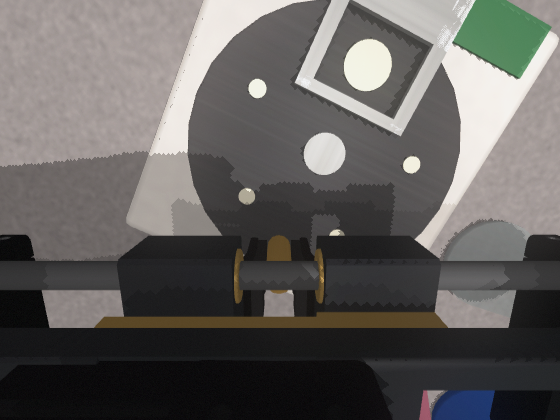

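The wrist view shows the large filter at (367,65), whole in the opening and about centred. Its angle of about 22° compares with the window's 21.2°. I let go and rise straight up.

>>> play_rows --pt "0 0 0 0 0 0 60" --pt "0 0 0 0 0 0 60" --pt "0 0 0 0 0 0 60" --pt "0 0 0 0 0 0 60" --pt "0 0 0 0 0 0 60"

```text
time: 7.38
ee_pos: [0.4865, -0.2601, 0.0885]
eef_rot: [0.916, 0.4, -0.0, -0.0]
ft_force: [0.3, -0.2, 0.4]
width: 0.0503
```

>>> play_rows --pt "0 0 -0.1 0 0 0 60" --pt "0 0 -0.3 0 0 0 60" --pt "0 0 -0.6 0 0 0 60" --pt "0 0 -0.85 0 0 0 60" --pt "0 0 -0.85 0 0 0 60"

```text
time: 8.0
ee_pos: [0.4879, -0.2615, 0.2635]
eef_rot: [0.917, 0.4, 0.003, 0.002]
ft_force: [0.6, -0.7, -0.8]
width: 0.0523
```

```bash
python3 - <<'E'
from ang import *
go([.485,-.261,.26],-43)
w=ang('wrist','w5.png');t=ang('top','t5.png')
X=np.array([.5435,-.239,.067]); a=np.radians(21.2); 
for rr in(.052,): print('expected filter px',proj(w,[.5435+rr*np.cos(a),-.239+rr*np.sin(a),.067]))
save(np.hstack([cv2.resize(w['image'][0:210,200:410],(400,400)),cv2.resize(t['image'][170:310,240:380],(400,400))]),'w6.png')
E
```

```text
t 8.0 tcp [ 0.4879 -0.2615  0.2635] F [ 0.6 -0.7 -0.8] w 0.0523 yaw -42.9
shift [-0.008 -0.012  0.017] turn [ 0.004 -0.002  0.001]
[309  89  23  25 460] [319.8 101. ] r 0.0528 ang 21.3
[261 107   9  10  66] [265.2 111.6] r 0.0524 ang 93.3
[289 135  21  21 341] [298.7 144.7] r 0.0002 ang -45.4
[340 147   8   9  58] [343.4 151. ] r 0.0526 ang -50.6
[305 185   5   9  33] [306.8 189.1] r 0.0528 ang -121.1
[ 241  189   83   87 1735] [275.5 222.3] r 0.0689 ang 38.8
[280 220  10  10  76] [284.4 224.5] r 0.0525 ang 22.8
[288 240   8   8  38] [291. 243.] r 0.0035 ang 66.8
expected filter px [319.53838621 101.73022246]
```

View pics/w6.png

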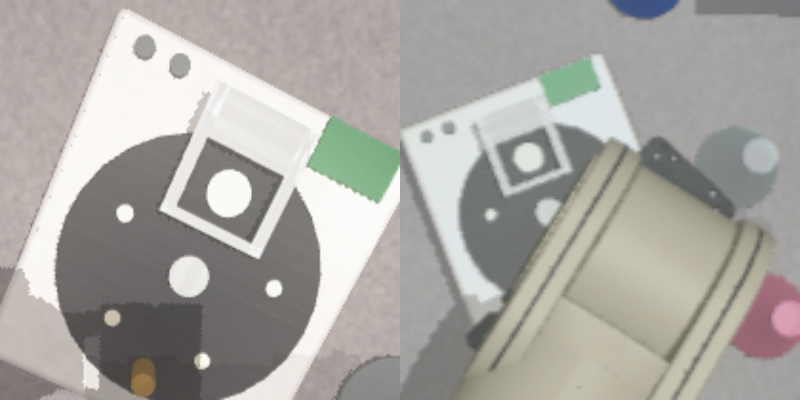

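Both views show the large filter whole and centred, the post free and the clear flask upright. I hand in.

```bash
python3 -c "
from h import *
print(job.close_job())"
```

```text
the job is handed in; nothing more can be done
None
```

The large filter now shows whole and about centred in the window, and I handed the job in at about 8 s of the 32 s allowed. I gripped the brass post lightly (12 N), swung it about 52° clockwise along its arc, let go and rose 175 mm straight up.

**Filter position:** after release, the wrist camera put the filter at 21.3° and the window at about 21.2°. The top camera read 22.8°. At worst that is about 1.6°, or 1.5 mm off centre.

**Flask and forces:** the clear flask stands upright where it was. The wrist force was at most about 7 N at the readings I took. At hand-in it was near zero, with the gripper well clear.

**Disagreement:** on the first look, the two cameras put the wheel hub up to 23 mm apart. I used the wrist-camera position, which matched the given sizes.

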